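Set the drag brake of the lazy susan

ROBOT

A 7-joint arm with a two-finger parallel gripper is mounted at the origin on the work surface. World frame = base frame: x ahead of the robot, y to its left, z up, the work surface at z = 0. Lengths are in m, angles in rad, forces in N, time in s.
With the tool pointing down it reaches from about 0.4 to 0.85 m from the base axis. Payload 10.4 kg.
Tool frame: the origin (TCP) lies where the fingers leave the gripper's body, on its centre line; the fingertips stand 70 mm ahead of it and the grasp point (between the pads) lies 51 mm ahead of it (arm.nose_length is the distance from the TCP to the fingertips, in m); z points along the fingers, y is the direction in which the jaws open and shut (so a half turn about z gives the same grasp; the last joint's range is limited). The gripper opens to 87 mm and grips with 3 to 60 N. Pads are 19 mm wide; open, the fingers measure 117 mm over their backs; the gripper's body (75 mm by 190 mm) begins 51 mm behind the grasp point.
Start: joints at [-1.2, 0.332, -0.065, 1.46, 0.022, 1.35, -0.088], TCP at [0.24, 0.577, 0.292] pointing down, gripper open.
Joint ranges: [-2.6, 2.6], [-0.5, 2.12], [-1.47, 1.34], [0.16, 2.42], [-1.27, 4.41], [0.06, 2.06], [-2.6, 2.6]. Speed limits (rad/s): [2.22, 2.22, 2.79, 2.79, 3.14, 3.14, 3.14].

INTERFACE

Orientations are given as a unit quaternion [w, x, y, z].
In Python, from bench import get_state, capture, camera_info, ticket, boxes_of, pinpoint, arm gives the robot as it stands. The module is installed in compiled form; this text tells all that it offers.
- The arm moves only by the tool drive_tool, never from a script. Its argument "targets" is a list that holds one entry, the list of rows, each a list of 4 numbers: the shift along the world's x, y, z in mm, then the turn about the world's z in rad. In form: [[[dx, dy, dz, twist], ...]]. A call has 1 to 8 rows; each row shifts and turns the commanded pose from where the row before left it; what a row does not reach is not made up. A row lasts 1/10 s, in which the tool goes at most 50 mm and 8.59 degrees, less where a joint would pass 70% of its speed; a pose out of reach is approached as far as the arm can. A call is refused whole if a number of a shift passes 50 or a number of a turn 0.15, either way. A call with a gripper value outside its range is refused whole. "grip" is the gripper's target within -1 to 1 (fully open at 1, half-way at 0, shut at -1), set as the call begins (left out, the last holds). The fingers move at their own pace and stop on an object; "newtons" is the grip in N (left out, the last holds). Time passes only in rows, so rows that do not move let the fingers close. It gives the time, the measured TCP pose, the force and the opening at its end, in the units of the state.
- get_state(): the state, without advancing time (a new reading comes with each control period).
- capture(name): name is "side" or "top"; returns (picture, depth): 400x640x3 uint8, red, green, blue; 400x640 float32, m along the optical axis (not along the pixel's ray), 0 where there is no reading.
- camera_info(name): a dict with "camera_matrix" (3x3 intrinsics, pixels), "k1" (the pictures are not rectified: a ray, as slopes to the right and down, at radius r is drawn at 1 + k1 r^2 times it, then the intrinsics apply), "origin" and "orientation" of the camera in the world. Camera axes: x right, y up, looking along -z (the intrinsics and any distortion apply to the point x, -y, -z); pixel columns grow to the right and rows downward; lengths in m; the calibration is good to about 2 mm. A picture is of the moment at which its call begins. camera_info takes no time and is no camera call.
- ticket.close_job(): hands the job in, once; it reports no verdict.
Trained networks look in the newest picture that a camera, given by its name, has taken for a name from the list of things; names that differ only in an ending like _2 or _b are one class to them, and where a whole thing is asked for, a point or a joint stands for the part that bears it (a point fixed in the world has none). Each returns a list of dicts, best first, with "conf" (0 to 1); they miss things now and then, are a little off and sometimes report something else, mostly with a low value. They report only what shows in the picture. A call takes as long as a camera call. They do not tell look-alikes from the thing itself.
- boxes_of(camera, target): "bbox" ([left, top, width, height] as shares, 0 to 1, of the picture: columns of its width, rows of its height, round what is visible of it).
- pinpoint(camera, target): "at" ([column, row] as shares, 0 to 1, of the picture: columns of its width, rows of its height: a listed point, or the origin of a listed thing).
The state is a dict: "t": time; "joints": joint angles; "dq": joint speeds; "joint_torque": joint torques, N m; "ee_pos": TCP position; "tcp_rot": TCP orientation; "force": force on the tool from outside, world axes, zero at the start; "wrist_torque": the same for the moment, N m; "width": finger opening in m.
Only numpy, scipy, OpenCV 4.12 (cv2) and the standard library are available. Lean on these libraries where they do the work, as an engineer would, in place of code of your own. Each camera call takes 0.05 s, during which the arm holds its last target. There are 200 camera calls.

TASK

Slide the blue brake carriage along its rail until its grey felt shoe bears lightly but definitely against the rim of the maple lazy susan, by feel: do not ram it (press the rim with well under 16 N) or shove the lazy susan out of place. Then turn the square black tension knob clockwise until the tip of the sprung black needle points at the green mark, without ever letting it reach the red zone. Leave the shoe bearing on the rim, let go, and leave the sugar jar, kettle, decanter and grinder where they stand.

Things in the scene. Friction and masses are not known exactly. Their poses are not given: they have to be found in the camera images.
- rail: the brake's steel rail, 200 x 90 mm and 14 mm high, fixed to the table. Origin on the table top; its x axis (level) is the sliding direction and points at the lazy susan's centre, its z axis is up
- carriage (a joint): how far the blue carriage (104 x 190 mm, top at 46 mm above the table; centred over the rail's origin at 0) has slid along the rail's +x, in m, 0 to 0.060. It stays where it is left; sliding it takes about 9 N of push. It may be moved by holding its knob
- susan: lazy susan, a round pale maple disc of radius 150 mm, its rim from 28 to 50 mm above the table, on a smaller foot; 3.5 kg, standing loose on the table. Origin on its axis at the table top
- shoe: the felt-faced brake shoe (46 mm wide, 28 to 48 mm above the table) on the front of the carriage, sprung: it yields about 1 mm per 6 N, at most 6 mm. Origin on the table top under the carriage's centre line, 65 mm behind the felt face along the rail's x axis
- shoe_face (a point): the centre of the shoe's felt face, 38 mm above the table, the point that meets the rim
- knob_grip (a point): the centre of the square black tension knob: 30 x 30 mm, 36 mm high, from 64 to 100 mm above the table (this point at 82 mm), on a thin steel neck, on the carriage 55 mm from the rail's centre line towards the rail's -y. Its z axis is the turning axis (up), its x and y axes are square to its four flat sides. Clockwise seen from above tightens; turning takes up to about 0.16 N m; it stays where it is left. From slack it turns 3.3 rad in all
- needle (a joint): deflection of the sprung black needle in rad: 0 slack (start), growing as the knob is tightened (about 0.3 rad per rad of knob). It lies 5 mm above the white top of the carriage, 80 mm long, pivoted 5 mm from the rail's centre line to the -y side, and swings towards the rail's +x. The red zone starts at 0.84
- rider (a joint): the angle of the green mark in rad, on the same scale as the needle (the needle points at the mark's middle when both are equal)
- needle_tip (a point): the tip of the needle
- green_mark (a point): the middle of the green mark, at the radius of the needle's tip, 51 mm above the table (the green tab, 10 mm wide, lies just outside it)
- jar: white ceramic sugar jar with a steel flip lid, 84 mm across, 84 mm high, standing on the lazy susan; origin under its centre
- kettle: blue enamel kettle, 176 mm across, 196 mm high; origin under its centre
- decanter: glass decanter, 120 mm across, 234 mm high; origin under its centre
- grinder: wooden coffee grinder with a crank, 100 x 100 mm, 183 mm high; origin under its centre
Not all that is in view belongs to the job. Of the things that look like the rail, the largest one is meant.

How it is judged:
By the outcome, as a careful person would: the job done as asked, in the order asked, and still so for the second after the job is handed in, with the robot touching nothing.
It also fails if it takes over 64 s, if anything falls off the work surface, if the arm or the gripper's body presses on something with over 40 N, if the wrist force passes 120 N, or if a joint passes its speed limit or range.

## Working session

There is one attempt and no reset: what is moved stays moved. The work goes in short steps, Python scripts to look and compute and a tool call to move; the robot and the scene stay as the last step left them, time stands still between calls to the robot, and variables do not carry over. Pictures are saved under pics/ and viewed, about 8 in all and at most 12, crops included, and the job is handed in when it is done.

Besides the shell and the picture viewer there is one more tool, called after ">>>" by a JSON object that holds its "fn" and its "kwargs". drive_tool: Moves the arm, as the interface text tells. Its arguments: {"type":"object","properties":{"targets":{"type":"array"},"grip":{"type":"number"},"newtons":{"type":"number"}},"required":["targets"]}

```bash
mkdir -p pics; cat > h.py <<'E'
import numpy as np, cv2
from scipy.spatial.transform import Rotation as R
from bench import *
def ray(cam,px):
    c=camera_info(cam);K=np.array(c["camera_matrix"]);k=c["k1"]
    d=np.array([(px[0]-K[0,2])/K[0,0],(px[1]-K[1,2])/K[1,1]]);u=d.copy()
    for _ in range(20): u=d/(1+k*(u@u))
    q=c["orientation"];r=R.from_quat([q[1],q[2],q[3],q[0]])
    return np.array(c["origin"]),r.apply([u[0],-u[1],-1.])
def atz(cam,px,z):
    o,d=ray(cam,px);return o+d*(z-o[2])/d[2]
def proj(cam,p):
    c=camera_info(cam);K=np.array(c["camera_matrix"]);q=c["orientation"]
    v=R.from_quat([q[1],q[2],q[3],q[0]]).inv().apply(np.array(p)-c["origin"])
    u=np.array([v[0],-v[1]])/-v[2];u=u*(1+c["k1"]*(u@u));return K[:2,:2]@u+K[:2,2]
def snap(cam,name,crop=None,s=1):
    im,d=capture(cam);o=im[:,:,::-1]
    if crop: o=o[crop[1]:crop[3],crop[0]:crop[2]]
    cv2.imwrite(f"pics/{name}.png",cv2.resize(o,None,fx=s,fy=s,interpolation=cv2.INTER_CUBIC));return im,d
def pp(cam,t,z):
    for r in pinpoint(cam,t)[:4]:
        px=np.array(r["at"])*[640,400];print(cam,t,round(r["conf"],2),px.round(1),atz(cam,px,z).round(4))
E
python3 - <<'E'
from h import *
for c in ["side","top"]:
    snap(c,c+"0"); i=camera_info(c);print(c,np.array(i["origin"]).round(3),np.array(i["orientation"]).round(3),i["camera_matrix"],i["k1"])
    for t,z in [("rail",0),("susan",0),("shoe_face",.038),("knob_grip",.082),("needle_tip",.051),("green_mark",.051)]: pp(c,t,z)
print(get_state())
E
```

```text
side [ 0.345 -0.911  1.027] [ 0.924  0.358 -0.056 -0.118] [[432.01658849   0.         322.6021654 ]
 [  0.         432.01658849 193.80746666]
 [  0.           0.           1.        ]] -0.010610859365893885
side rail 0.87 [297.9 193.3] [0.5299 0.0154 0.    ]
side rail 0.75 [268.7 248.9] [ 0.4001 -0.1762  0.    ]
side rail 0.7 [236.2 166.7] [0.3535 0.1866 0.    ]
side susan 0.8 [375.8 199.2] [ 0.7657 -0.07    0.    ]
side susan 0.19 [307.2 122.2] [0.6454 0.3648 0.    ]
side shoe_face 0.57 [282.3 243.3] [ 0.4384 -0.1941  0.038 ]
side shoe_face 0.55 [246.4 160.9] [0.3895 0.1656 0.038 ]
side shoe_face 0.42 [315.4 188.4] [ 0.5809 -0.0118  0.038 ]
side knob_grip 0.58 [227.6 159.6] [0.3304 0.138  0.082 ]
side knob_grip 0.52 [299.4 183.1] [ 0.5289 -0.0185  0.082 ]
side knob_grip 0.45 [265.1 247.4] [ 0.3874 -0.2278  0.082 ]
side needle_tip 0.6 [256.5 230.2] [ 0.3755 -0.1407  0.051 ]
side needle_tip 0.52 [289.5 167.3] [0.5196 0.0877 0.051 ]
top [ 0.449 -0.03   1.284] [ 0.712  0.031 -0.035 -0.701] [[469.71522855   0.         324.85821423]
 [  0.         469.71522855 203.41607355]
 [  0.        
[... 866 characters left out ...]
0.5632 0.1022 0.051 ]
{'t': 0.7, 'joints': array([-1.19962924,  0.33216333, -0.06470863,  1.46007462,  0.0216149 ,
        1.349899  , -0.08845919]), 'dq': array([-0.00079577, -0.00058004,  0.00023879,  0.00015919,  0.0002307 ,
        0.00085421, -0.00028416]), 'joint_torque': array([ 5.88783732e-04, -6.22908568e+01,  2.53018067e-02, -3.90064287e+01,
       -6.10864023e-02,  3.15194204e-02,  7.75682025e-06]), 'ee_pos': array([0.23978611, 0.57719888, 0.2923106 ]), 'tcp_rot': array([9.51280564e-06, 1.95587097e-01, 9.80686332e-01, 7.48679837e-05]), 'force': array([-0.01898801,  0.39902779, -0.16257385]), 'wrist_torque': array([0.03063311, 0.00427716, 0.03638455]), 'width': 0.08728814688160172}
```

View pics/side0.png

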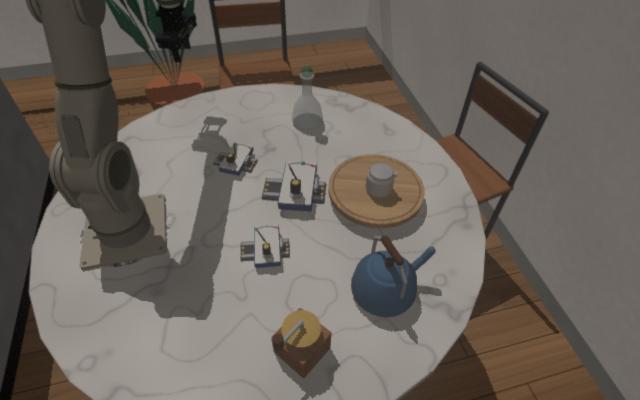

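View pics/top0.png

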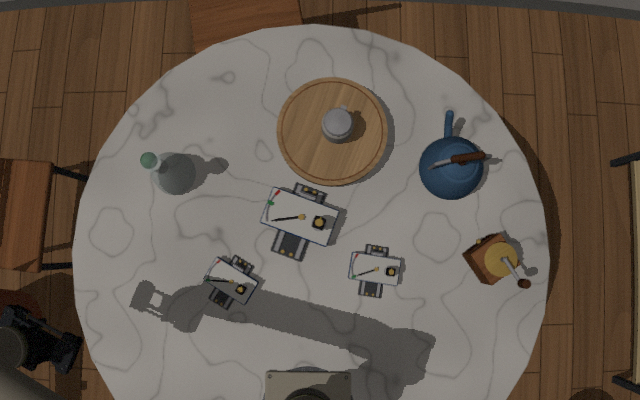

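```bash
python3 - <<'E'
from h import *
im,d=snap("top","crop1",(240,80,400,240),5)
s=snap("side","x")
for c in ["top","side"]:
  for t in ["jar","kettle","decanter","grinder"]: pp(c,t,0.05 if t=="jar" else 0)
# top view point cloud helpers: white carriage top, z~.046
E
```

```text
top jar 0.82 [339.5 130.2] [ 0.7636 -0.0738  0.05  ]
top kettle 0.97 [447.  167.9] [ 0.6751 -0.3781  0.    ]
top kettle 0.3 [174.6 176.4] [0.6396 0.3839 0.    ]
top decanter 0.93 [174.3 175.3] [0.6426 0.385  0.    ]
top decanter 0.63 [337.4 128.7] [ 0.7806 -0.0696  0.    ]
top grinder 0.65 [487.5 259. ] [ 0.4219 -0.4913  0.    ]
side jar 0.75 [377.  191.5] [ 0.7597 -0.0818  0.05  ]
side jar 0.42 [307.8 120.9] [0.6345 0.3095 0.05  ]
side kettle 0.94 [382.1 290.6] [ 0.6703 -0.3854  0.    ]
side decanter 0.62 [310.7 119.5] [0.6623 0.3776 0.    ]
side decanter 0.34 [319.1 184.1] [0.6067 0.0387 0.    ]
side grinder 0.76 [305.  345.8] [ 0.4348 -0.4815  0.    ]
```

View pics/crop1.png

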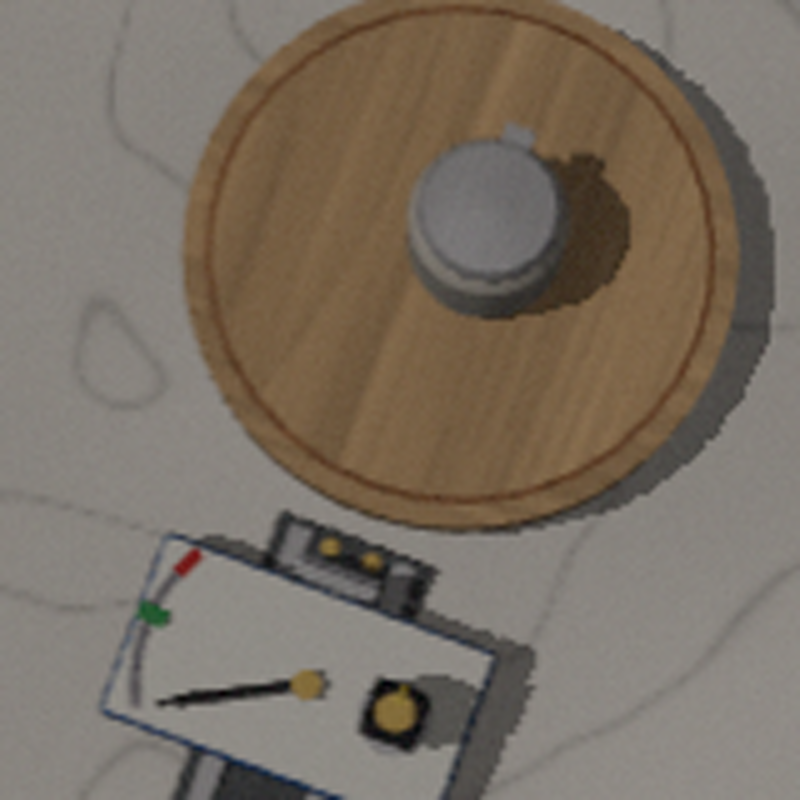

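Three look-alike brakes in the top view are at (303,217), (374,270) and (234,281). The one at (303,217) is clearly the largest and points at the susan, and the crop confirms it. In the crop, the knob is at (396,712), the needle runs from its pivot (308,685) to its tip (158,703), the green mark is at (153,613), and the red zone is at (187,562). The shoe has a small gap to the rim.

```bash
python3 - <<'E'
from h import *
f=lambda x,y,z: atz("top",(240+x/5-.4,80+y/5-.4),z)
A,B,C=f(165,535,.046),f(495,655,.046),f(103,712,.046)
print("edges",np.degrees(np.arctan2(*(A-B)[1::-1])),np.linalg.norm(A-B),np.degrees(np.arctan2(*(A-C)[1::-1])),np.linalg.norm(A-C))
S=f(461,262,.05);print("susan",S)
K=f(396,712,.1);print("knob",K)
P=f(308,685,.052);T=f(158,703,.051);G=f(153,613,.051);Rd=f(187,562,.048)
ang=lambda p:np.arctan2(*(p-P)[1::-1])
print("pivot",P,"tip",T,ang(T),"green",ang(G),np.linalg.norm(G-P),"red",ang(Rd),np.linalg.norm(T-P))
im=cv2.imread("pics/crop1.png");h=cv2.cvtColor(im,cv2.COLOR_BGR2HSV)
sub=h[650:770,345:445];bgr=im[650:770,345:445]
m=((bgr.max(2)<70)|((sub[:,:,1]>90))).astype(np.uint8)
n,l,st,ce=cv2.connectedComponentsWithStats(m);i=1+st[1:,4].argmax()
c,_=cv2.findContours((l==i).astype(np.uint8),0,2);r=cv2.minAreaRect(c[0]);print(r,st[i])
# image angle -> world
b=cv2.boxPoints(r)+[345,650];w=np.array([f(*p,.1) for p in b]);print(w.round(4))
for k in range(2): print(np.degrees(np.arctan2(*(w[k+1]-w[k])[1::-1])),np.linalg.norm(w[k+1]-w[k]))
# slots for rim fit with depth-free: maple mask
im,_=capture("top");hs=cv2.cvtColor(im,cv2.COLOR_RGB2HSV)
m=((hs[:,:,1]>60)).astype(np.uint8);m[:70]=0;m[200:]=0;m[:,:260]=0;m[:,400:]=0
n,l,st,ce=cv2.connectedComponentsWithStats(m);i=1+st[1:,4].argmax();c,_=cv2.findContours((l==i).astype(np.uint8),0,1)
c=max(c,key=len)[:,0];hu=cv2.convexHull(c)[:,0]
w=np.array([atz("top",p,.05)[:2] for p in hu]);q=np.linalg.lstsq(np.c_[2*w,np.ones(len(w))],(w**2).sum(1),rcond=None)[0]
print("susan fit",q[:2],np.sqrt(q[2]+q[:2]@q[:2]))
v=cv2.resize(capture("side")[0][140:220,250:340,::-1],None,fx=7,fy=7,interpolation=2);cv2.imwrite("pics/s2.png",v)
E
```

```text
edges 70.80889389876562 0.18662536358612308 -17.864022367826863 0.09953098697043235
susan [ 0.75832349 -0.05314337  0.05      ]
knob [ 0.5133069  -0.02239638  0.1       ]
pivot [0.52940609 0.02439962 0.052     ] tip [0.51874832 0.10326646 0.051     ] 1.7051188760303315 green 1.1512986083505004 0.09054342692173004 red 0.7934037598032445 0.07958998592318312
((53.304115295410156, 62.761505126953125), (66.81669616699219, 66.69151306152344), 20.136301040649414) [  16   29   72   73 3838]
[[ 0.5026 -0.0021  0.1   ]
 [ 0.5344 -0.0132  0.1   ]
 [ 0.5233 -0.045   0.1   ]
 [ 0.4915 -0.0339  0.1   ]]
-19.168668799334906 0.033698062686117775
-109.3150368535371 0.03376848458191896
susan fit [ 0.76378062 -0.0530422 ] 0.15027820506990686
```

View pics/s2.png

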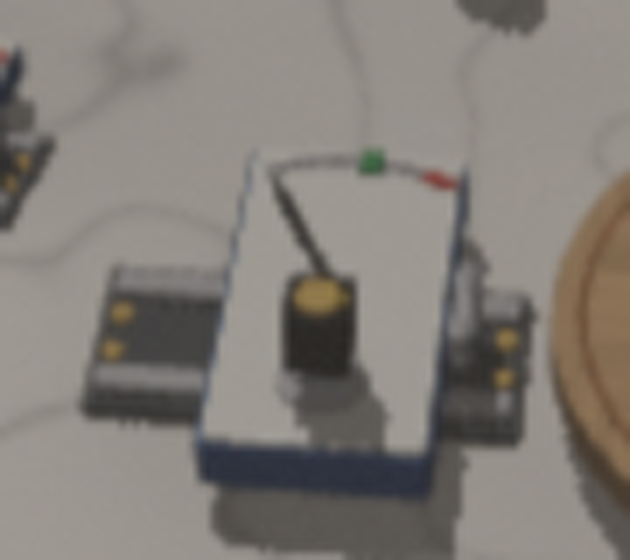

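>>> {"fn": "drive_tool", "kwargs": {"targets": [[[17,-37.5,0,0],[17,-37.5,0,0],[17,-37.5,0,0],[17,-37.5,0,0],[17,-37.5,0,0],[17,-37.5,0,0],[17,-37.5,0,0],[17,-37.5,0,0]]], "grip": 0.35, "newtons": 30}}

```text
t: 2.1
ee_pos: [0.3763, 0.2755, 0.2925]
tcp_rot: [0.0, 0.196, 0.981, 0.0]
force: [0.8, 0.4, -0.3]
width: 0.0592
```

>>> {"fn": "drive_tool", "kwargs": {"targets": [[[17,-37.5,-5,0.01],[17,-37.5,-5,0.01],[17,-37.5,-5,0.01],[17,-37.5,-5,0.01],[17,-37.5,-5,0.01],[17,-37.5,-5,0],[17,-37.5,-5,0],[17,-37.5,-5,0]]]}}

```text
t: 2.9
ee_pos: [0.5123, -0.0244, 0.2524]
tcp_rot: [0.0, 0.171, 0.985, 0.0]
force: [0.2, 1.3, -0.6]
width: 0.0587
```

>>> {"fn": "drive_tool", "kwargs": {"targets": [[[0,0,-10,0],[0,0,-10,0],[0,0,-10,0],[0,0,0,0],[0,0,0,0]]]}}

```text
t: 3.4
ee_pos: [0.5116, -0.0218, 0.2222]
tcp_rot: [-0.0, 0.17, 0.985, 0.0]
force: [0.5, 0.5, 0.2]
width: 0.0588
```

```bash
python3 - <<'E'
from h import *
s=get_state();print({k:np.round(s[k],3) for k in ["t","ee_pos","tcp_rot","joints","force","width"]})
a=2*np.arctan2(s["tcp_rot"][2],s["tcp_rot"][1]);print("jaw heading",np.degrees(a)-90)
snap("side","s3",(240,80,380,220),5)
pp("side","knob_grip",.082);
print(atz("side",(295.3,182.1),.1), "expect knob px side",proj("side",[.5133,-.0224,.1]))
E
```

```text
{'t': np.float64(3.4), 'ee_pos': array([ 0.512, -0.022,  0.222]), 'tcp_rot': array([-0.   ,  0.17 ,  0.985,  0.   ]), 'joints': array([-0.509,  0.137,  0.504,  1.871, -0.073,  1.151,  1.249]), 'force': array([0.524, 0.495, 0.232]), 'width': np.float64(0.059)}
jaw heading 70.39888192478537
side knob_grip 0.61 [266.3 251. ] [ 0.3885 -0.24    0.082 ]
side knob_grip 0.53 [296.4 186.8] [ 0.5166 -0.0315  0.082 ]
side knob_grip 0.38 [228.1 159.5] [0.3321 0.1382 0.082 ]
[ 0.51444172 -0.028615    0.1       ] expect knob px side [294.47427919 180.71669647]
```

View pics/s3.png

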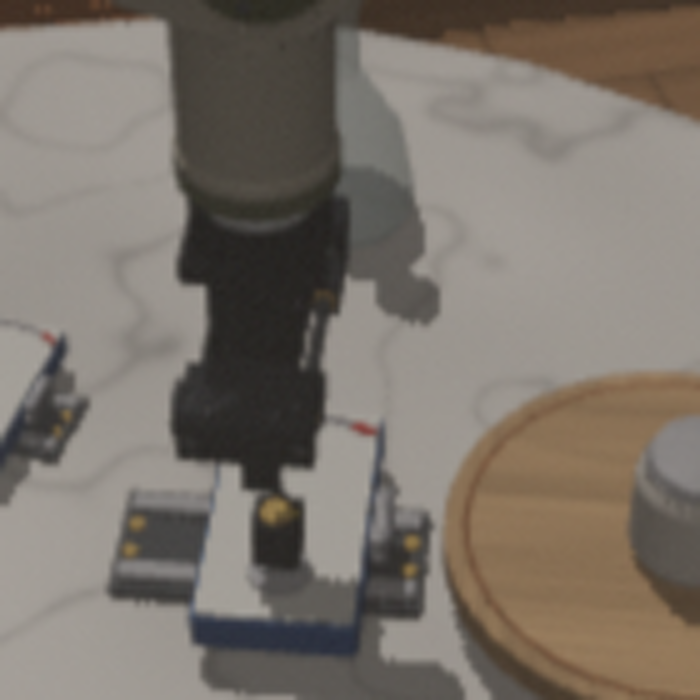

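The crop shows the gripper just above the real knob (gold cap at (278,512)), aligned with the carriage. I'll shift slightly, descend and grasp.

>>> {"fn": "drive_tool", "kwargs": {"targets": [[[2,-3,-15,0.005],[0,0,-15,0],[0,0,-15,0],[0,0,-15,0],[0,0,-15,0],[0,0,-10,0],[0,0,0,0],[0,0,0,0]]]}}

```text
t: 4.3
ee_pos: [0.5141, -0.0258, 0.1378]
tcp_rot: [0.0, 0.169, 0.986, 0.0]
force: [-0.4, -0.1, 1.3]
width: 0.0584
```

>>> {"fn": "drive_tool", "kwargs": {"targets": [[[0,0,0,0],[0,0,0,0],[0,0,0,0],[0,0,0,0],[0,0,0,0],[0,0,0,0]]], "grip": -1, "newtons": 30}}

```text
t: 4.9
ee_pos: [0.5144, -0.0242, 0.1375]
tcp_rot: [0.001, 0.168, 0.986, 0.001]
force: [2.7, 6.3, -1.0]
width: 0.0293
```

```bash
python3 - <<'E'
from h import *
s=get_state();print({k:np.round(s[k],3) for k in ["t","ee_pos","tcp_rot","joints","force","wrist_torque","width"]})
print(proj("top",[.57,.105,.05]))
snap("top","t4",(250,150,370,250),6)
E
```

```text
{'t': np.float64(4.9), 'ee_pos': array([ 0.514, -0.024,  0.138]), 'tcp_rot': array([0.001, 0.168, 0.986, 0.001]), 'joints': array([-0.477,  0.254,  0.492,  1.947, -0.147,  0.973,  1.317]), 'force': array([ 2.72 ,  6.252, -1.   ]), 'wrist_torque': array([ 1.132, -0.55 , -0.177]), 'width': np.float64(0.029)}
[271.06392312 200.84848018]
```

View pics/t4.png

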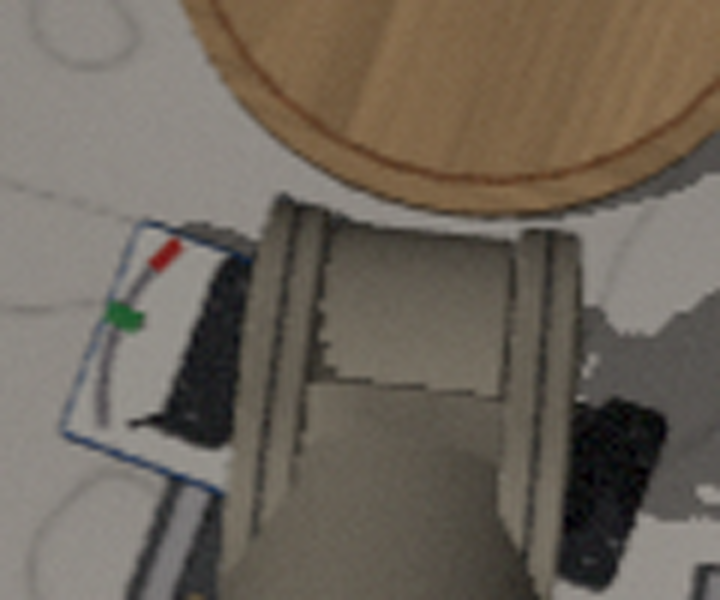

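Grip is firm (29 mm), and the needle tip and green mark stay visible. I'll relieve the sideways load and slide along the rail.

>>> {"fn": "drive_tool", "kwargs": {"targets": [[[0.5,1.5,0,0],[1.9,-0.65,0,0],[1.9,-0.65,0,0],[1.9,-0.65,0,0],[1.9,-0.65,0,0],[1.9,-0.65,0,0]]]}}

```text
t: 5.55
ee_pos: [0.5229, -0.027, 0.1375]
tcp_rot: [-0.002, 0.168, 0.986, 0.0]
force: [-7.9, 3.4, 10.6]
width: 0.0295
```

>>> {"fn": "drive_tool", "kwargs": {"targets": [[[1.9,-0.65,0,0],[1.9,-0.65,0,0],[1.9,-0.65,0,0],[1.9,-0.65,0,0]]]}}

```text
t: 5.95
ee_pos: [0.5305, -0.0297, 0.1375]
tcp_rot: [-0.002, 0.168, 0.986, 0.0]
force: [-8.4, 3.4, 9.5]
width: 0.0299
```

>>> {"fn": "drive_tool", "kwargs": {"targets": [[[1.9,-0.65,0,0],[1.9,-0.65,0,0],[1.9,-0.65,0,0],[1,-0.33,0,0]]]}}

```text
t: 6.35
ee_pos: [0.5372, -0.0321, 0.1375]
tcp_rot: [-0.001, 0.168, 0.986, 0.0]
force: [-7.6, 2.3, 10.7]
width: 0.0299
```

>>> {"fn": "drive_tool", "kwargs": {"targets": [[[0.94,-0.33,0,0],[0.94,-0.33,0,0]]]}}

```text
t: 6.55
ee_pos: [0.539, -0.0327, 0.1375]
tcp_rot: [-0.002, 0.168, 0.986, 0.0]
force: [-8.5, 3.3, 11.3]
width: 0.0299
```

>>> {"fn": "drive_tool", "kwargs": {"targets": [[[0.47,-0.17,0,0],[0.47,-0.16,0,0]]]}}

```text
t: 6.75
ee_pos: [0.5399, -0.033, 0.1375]
tcp_rot: [-0.002, 0.169, 0.986, 0.0]
force: [-9.0, 2.5, 11.2]
width: 0.0297
```

```bash
python3 - <<'E'
from h import *
im,_=capture("top");hs=cv2.cvtColor(im,cv2.COLOR_RGB2HSV)
cv2.imwrite("pics/t5.png",cv2.resize(im[150:220,270:390,::-1],None,fx=6,fy=6,interpolation=2))
snap("side","s5",(290,150,370,220),8)
E
```

```text
(no output)
```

View pics/s5.png

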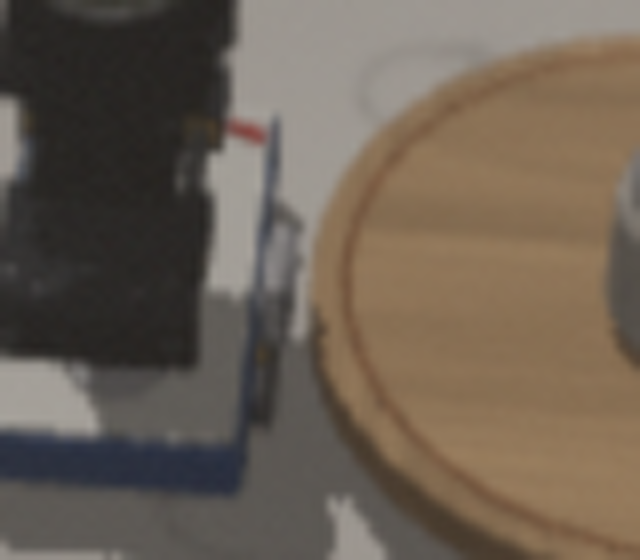

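The shoe (at (290,250)) is still about 5 mm short of the rim (at (318,280)). I'll creep on.

>>> {"fn": "drive_tool", "kwargs": {"targets": [[[0.47,-0.17,0,0],[0.47,-0.16,0,0],[0.47,-0.17,0,0],[0.47,-0.16,0,0]]]}}

```text
t: 7.25
ee_pos: [0.5418, -0.0337, 0.1375]
tcp_rot: [-0.002, 0.168, 0.986, 0.0]
force: [-8.4, 2.4, 11.6]
width: 0.0302
```

>>> {"fn": "drive_tool", "kwargs": {"targets": [[[0.47,-0.17,0,0],[0.47,-0.16,0,0]]]}}

```text
t: 7.45
ee_pos: [0.5427, -0.034, 0.1375]
tcp_rot: [-0.002, 0.168, 0.986, 0.0]
force: [-8.9, 3.4, 10.2]
width: 0.0297
```

>>> {"fn": "drive_tool", "kwargs": {"targets": [[[0.47,-0.17,0,0]]]}}

```text
t: 7.55
ee_pos: [0.5432, -0.0342, 0.1375]
tcp_rot: [-0.002, 0.169, 0.986, 0.0]
force: [-8.6, 2.8, 10.6]
width: 0.0302
```

>>> {"fn": "drive_tool", "kwargs": {"targets": [[[0.47,-0.17,0,0]]]}}

```text
t: 7.65
ee_pos: [0.5436, -0.0343, 0.1375]
tcp_rot: [-0.002, 0.168, 0.986, 0.0]
force: [-9.0, 3.8, 9.9]
width: 0.0297
```

>>> {"fn": "drive_tool", "kwargs": {"targets": [[[0.47,-0.16,0,0]]]}}

```text
t: 7.75
ee_pos: [0.5441, -0.0345, 0.1375]
tcp_rot: [-0.002, 0.169, 0.986, 0.0]
force: [-8.1, 3.0, 10.7]
width: 0.0297
```

>>> {"fn": "drive_tool", "kwargs": {"targets": [[[0.47,-0.17,0,0]]]}}

```text
t: 7.85
ee_pos: [0.5446, -0.0347, 0.1375]
tcp_rot: [-0.001, 0.169, 0.986, 0.0]
force: [-7.8, 2.9, 10.8]
width: 0.0301
```

>>> {"fn": "drive_tool", "kwargs": {"targets": [[[0.47,-0.17,0,0]]]}}

```text
t: 7.95
ee_pos: [0.5451, -0.0349, 0.1375]
tcp_rot: [-0.001, 0.169, 0.986, 0.0]
force: [-8.2, 3.8, 11.0]
width: 0.0298
```

>>> {"fn": "drive_tool", "kwargs": {"targets": [[[0.47,-0.16,0,0]]]}}

```text
t: 8.05
ee_pos: [0.5455, -0.035, 0.1374]
tcp_rot: [-0.002, 0.169, 0.986, 0.0]
force: [-9.3, 2.9, 10.8]
width: 0.0299
```

>>> {"fn": "drive_tool", "kwargs": {"targets": [[[0.47,-0.17,0,0]]]}}

```text
t: 8.15
ee_pos: [0.5458, -0.0351, 0.1374]
tcp_rot: [-0.002, 0.168, 0.986, 0.0]
force: [-11.5, 3.3, 11.2]
width: 0.0296
```

>>> {"fn": "drive_tool", "kwargs": {"targets": [[[0.47,-0.16,0,0]]]}}

```text
t: 8.25
ee_pos: [0.5461, -0.0352, 0.1374]
tcp_rot: [-0.002, 0.168, 0.986, 0.0]
force: [-11.9, 4.1, 13.4]
width: 0.03
```

>>> {"fn": "drive_tool", "kwargs": {"targets": [[[0.38,-0.13,0,0]]]}}

```text
t: 8.35
ee_pos: [0.5463, -0.0353, 0.1374]
tcp_rot: [-0.002, 0.168, 0.986, 0.0]
force: [-13.3, 4.4, 14.6]
width: 0.0298
```

>>> {"fn": "drive_tool", "kwargs": {"targets": [[[0.38,-0.13,0,0],[0,0,0,0]]]}}

```text
t: 8.55
ee_pos: [0.5465, -0.0354, 0.1374]
tcp_rot: [-0.003, 0.168, 0.986, 0.0]
force: [-12.6, 4.4, 15.4]
width: 0.0297
```

>>> {"fn": "drive_tool", "kwargs": {"targets": [[[-0.9,0.32,0,0],[-0.6,0.2,0,0],[0,0,0,0]]]}}

```text
t: 8.85
ee_pos: [0.5462, -0.0353, 0.1375]
tcp_rot: [-0.001, 0.169, 0.986, 0.0]
force: [-4.8, 2.0, 6.9]
width: 0.0297
```

>>> {"fn": "drive_tool", "kwargs": {"targets": [[[0,0,0,-0.1],[0,0,0,-0.1],[0,0,0,-0.1],[0,0,0,-0.1],[0,0,0,-0.1],[0,0,0,0]]]}}

```text
t: 9.45
ee_pos: [0.5461, -0.0354, 0.1375]
tcp_rot: [-0.001, 0.409, 0.913, -0.0]
force: [-6.2, 1.6, 8.9]
width: 0.0296
```

>>> {"fn": "drive_tool", "kwargs": {"targets": [[[0,0,0,-0.1],[0,0,0,-0.1],[0,0,0,-0.1],[0,0,0,-0.1],[0,0,0,-0.1],[0,0,0,0]]]}}

```text
t: 10.05
ee_pos: [0.5459, -0.0355, 0.1375]
tcp_rot: [-0.001, 0.622, 0.783, -0.001]
force: [-7.4, 1.3, 9.8]
width: 0.0298
```

```bash
python3 - <<'E'
from h import *
s=get_state();print(np.degrees(2*np.arctan2(s["tcp_rot"][2],s["tcp_rot"][1]))-90,s["joints"].round(2),s["wrist_torque"].round(2))
snap("top","t6",(250,150,350,225),8)
E
```

```text
13.079933789813893 [-0.59  0.36  0.67  1.87 -0.26  1.    0.43] [ 0.18  1.75 -0.06]
```

View pics/t6.png

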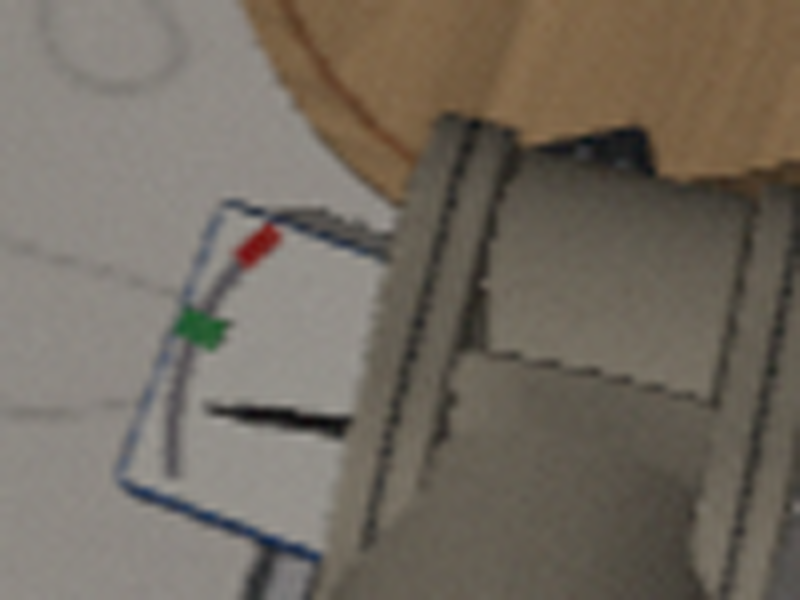

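```bash
cat > m.py <<'E'
from h import *
def measure(im, P):
    h=cv2.cvtColor(im,cv2.COLOR_RGB2HSV).astype(int)
    yy,xx=np.mgrid[:400,:640]
    g=(h[:,:,0]>45)&(h[:,:,0]<85)&(h[:,:,1]>110)&(abs(xx-275)<15)&(abs(yy-192)<16)
    w=np.array([atz("top",p,.051)[:2] for p in np.c_[xx[g],yy[g]]]);G=w.mean(0)
    ag=np.arctan2(*(G-P)[::-1])
    n=(im.max(2)<75)&~g
    pts=[(x,y) for y,x in np.argwhere(n) if 260<x<310 and 170<y<225]
    w=np.array([atz("top",p,.051)[:2] for p in pts]);d=w-P;r=np.hypot(*d.T);a=np.arctan2(d[:,1],d[:,0])
    k=(r>.050)&(r<.084)&(a>ag-.3)&(a<1.75)
    wt=140-im[[p[1] for p in pts],[p[0] for p in pts]].max(1)[k]
    an=(a[k]*wt).sum()/wt.sum()
    print("green",ag.round(3),"r",np.hypot(*(G-P)).round(4),"n",g.sum(),"needle",an.round(3),"rmax",r[k].max().round(4),k.sum(),"diff",(an-ag).round(3))
E
python3 - <<'E'
from m import *
im=capture("top")[0]
for P in [(.561,.0134),(.5625,.013),(.5595,.0138)]: measure(im,np.array(P))
f=lambda x,y,z: atz("top",(250+x/8-.44,150+y/8-.44),z)[:2]
P=np.array((.561,.0134));T=f(208,408,.051);N=f(345,425,.051)
a=lambda v:np.arctan2(v[1],v[0]);print(a(T-P),np.linalg.norm(T-P),"line dir",a(T-N),"green",a(f(202,328,.051)-P))
i0=cv2.imread("pics/top0.png")[:,:,::-1]
measure(i0,np.array((.5294,.0244)))
E
```

```text
green 1.159 r 0.0907 n 17 needle 1.446 rmax 0.0763 18 diff 0.287
green 1.176 r 0.0905 n 17 needle 1.471 rmax 0.0765 18 diff 0.295
green 1.142 r 0.091 n 17 needle 1.42 rmax 0.0761 18 diff 0.278
1.4477328074220723 0.08021189899543535 line dir 1.4621369561232949 green 1.1541049572583453
green 1.155 r 0.0908 n 15 needle 1.694 rmax 0.0774 22 diff 0.539
```

The picture shows the needle tip at (208,408) and the green mark at (202,328), so about 0.29 rad remains.

>>> {"fn": "drive_tool", "kwargs": {"targets": [[[0,0,0,-0.1],[0,0,0,-0.1],[0,0,0,-0.1],[0,0,0,-0.1],[0,0,0,-0.1],[0,0,0,-0.1],[0,0,0,0],[0,0,0,0]]]}}

```text
t: 10.95
ee_pos: [0.5457, -0.0355, 0.1375]
tcp_rot: [-0.001, 0.825, 0.566, -0.001]
force: [-9.3, 0.6, 11.9]
width: 0.03
```

```bash
python3 - <<'E'
from m import *
for i in range(2): measure(capture("top")[0],np.array((.561,.0134)))
E
```

```text
green 1.156 r 0.0908 n 18 needle 1.293 rmax 0.0792 25 diff 0.136
green 1.163 r 0.0889 n 18 needle 1.294 rmax 0.0792 24 diff 0.131
```

>>> {"fn": "drive_tool", "kwargs": {"targets": [[[-0.5,0,0,-0.1],[-0.4,0,0,-0.1],[0,0,0,-0.1],[0,0,0,-0.1],[0,0,0,0],[0,0,0,0]]]}}

```text
t: 11.65
ee_pos: [0.5453, -0.0354, 0.1375]
tcp_rot: [-0.001, 0.921, 0.391, -0.001]
force: [-5.6, 1.4, 8.5]
width: 0.0297
```

```bash
python3 - <<'E'
from m import *
for i in range(2): measure(capture("top")[0],np.array((.561,.0134)))
snap("top","t7",(250,150,350,225),8)
E
```

```text
green 1.156 r 0.0908 n 18 needle 1.191 rmax 0.0795 22 diff 0.035
green 1.159 r 0.0907 n 17 needle 1.189 rmax 0.0795 22 diff 0.03
```

View pics/t7.png

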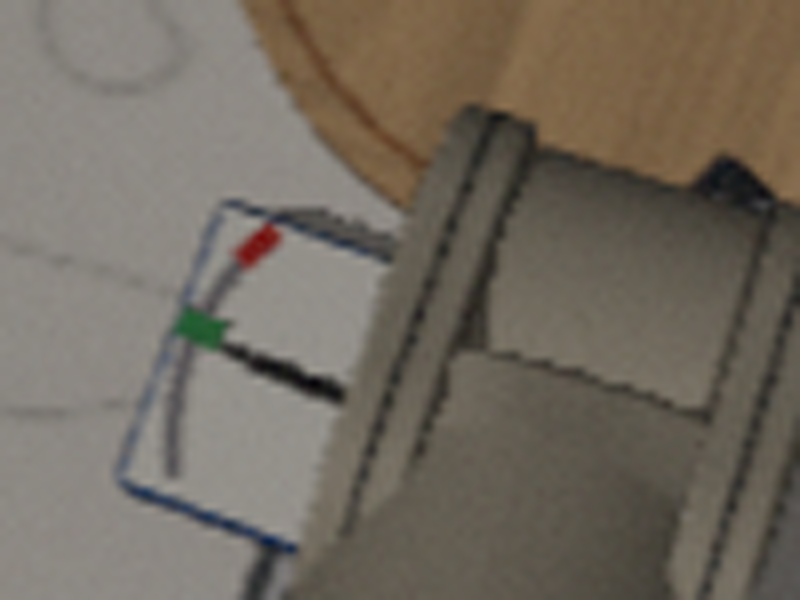

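>>> {"fn": "drive_tool", "kwargs": {"targets": [[[0,0,0,-0.06],[0,0,0,-0.06],[0,0,0,0],[0,0,0,0]]]}}

```text
t: 12.2
ee_pos: [0.5453, -0.0354, 0.1375]
tcp_rot: [-0.001, 0.942, 0.335, -0.001]
force: [-4.4, 1.7, 8.9]
width: 0.03
```

```bash
python3 - <<'E'
from m import *
for i in range(3): measure(capture("top")[0],np.array((.561,.0134)))
E
```

```text
green 1.159 r 0.0907 n 17 needle 1.158 rmax 0.0771 22 diff -0.001
green 1.159 r 0.0907 n 17 needle 1.159 rmax 0.0771 21 diff 0.0
green 1.159 r 0.0907 n 17 needle 1.158 rmax 0.0771 22 diff -0.001
```

>>> {"fn": "drive_tool", "kwargs": {"targets": [[[0.6,-0.2,0,0],[0.4,-0.14,0,0],[0,0,0,0]]]}}

```text
t: 12.65
ee_pos: [0.5455, -0.0355, 0.1374]
tcp_rot: [-0.001, 0.942, 0.335, -0.002]
force: [-11.6, 3.5, 14.9]
width: 0.0298
```

>>> {"fn": "drive_tool", "kwargs": {"targets": [[[-0.7,0.25,0,0],[-0.5,0.17,0,0],[0,0,0,0]]]}}

```text
t: 12.95
ee_pos: [0.5452, -0.0354, 0.1375]
tcp_rot: [-0.001, 0.942, 0.335, -0.0]
force: [-5.0, 1.3, 7.3]
width: 0.0297
```

>>> {"fn": "drive_tool", "kwargs": {"targets": [[[0,0,0,0],[0,0,0,0],[0,0,0,0],[0,0,0,0],[0,0,0,0]]], "grip": 0.3}}

```text
t: 13.45
ee_pos: [0.5456, -0.0355, 0.1372]
tcp_rot: [0.0, 0.942, 0.335, -0.0]
force: [-0.3, -0.4, 0.0]
width: 0.0549
```

>>> {"fn": "drive_tool", "kwargs": {"targets": [[[0,0,10,0],[0,0,20,0],[0,0,20,0],[0,0,20,0],[0,0,20,0],[0,0,20,0]]]}}

```text
t: 14.05
ee_pos: [0.5456, -0.0357, 0.2488]
tcp_rot: [0.0, 0.942, 0.335, 0.0]
force: [0.6, 0.7, 0.4]
width: 0.0565
```

>>> {"fn": "drive_tool", "kwargs": {"targets": [[[-25,0,10,0],[-25,0,10,0],[-25,0,10,0],[-25,10,0,0],[-20,30,0,0],[-10,40,0,0],[0,40,0,0],[0,40,0,0]]]}}

```text
t: 14.85
ee_pos: [0.4154, 0.1256, 0.2782]
tcp_rot: [-0.001, 0.942, 0.334, 0.001]
force: [0.4, -0.5, -0.3]
width: 0.0569
```

>>> {"fn": "drive_tool", "kwargs": {"targets": [[[0,40,0,0],[0,40,0,0],[0,40,0,0],[0,40,0,0],[0,0,0,0]]]}}

```text
t: 15.35
ee_pos: [0.4143, 0.2897, 0.2774]
tcp_rot: [0.0, 0.941, 0.338, 0.0]
force: [-0.5, 0.4, -1.0]
width: 0.0564
```

```bash
python3 - <<'E'
from m import *
im=snap("top","t8",(240,80,400,240),5)[0]
for P in [(.561,.0134),(.5595,.0138)]: measure(im,np.array(P))
s=get_state();print(s["t"],s["ee_pos"].round(3),s["force"].round(2))
hs=cv2.cvtColor(im,cv2.COLOR_RGB2HSV)
m=((hs[:,:,1]>60)).astype(np.uint8);m[:70]=0;m[200:]=0;m[:,:260]=0;m[:,400:]=0
m[183:]=0
n,l,st,ce=cv2.connectedComponentsWithStats(m);i=1+st[1:,4].argmax();c,_=cv2.findContours((l==i).astype(np.uint8),0,1)
c=max(c,key=len)[:,0];hu=cv2.convexHull(c)[:,0];hu=hu[hu[:,1]<180]
w=np.array([atz("top",p,.05)[:2] for p in hu]);q=np.linalg.lstsq(np.c_[2*w,np.ones(len(w))],(w**2).sum(1),rcond=None)[0]
print("susan fit",q[:2],np.sqrt(q[2]+q[:2]@q[:2]))
pp("top","jar",.05)
E
```

```text
green 1.156 r 0.0908 n 18 needle 1.16 rmax 0.0771 21 diff 0.003
green 1.139 r 0.091 n 18 needle 1.132 rmax 0.0773 22 diff -0.007
15.4 [0.415 0.287 0.277] [ 0.61 -0.2  -0.1 ]
susan fit [ 0.76418293 -0.05302344] 0.14999828341591828
top jar 0.86 [336.  130.1] [ 0.7638 -0.0644  0.05  ]
```

View pics/t8.png

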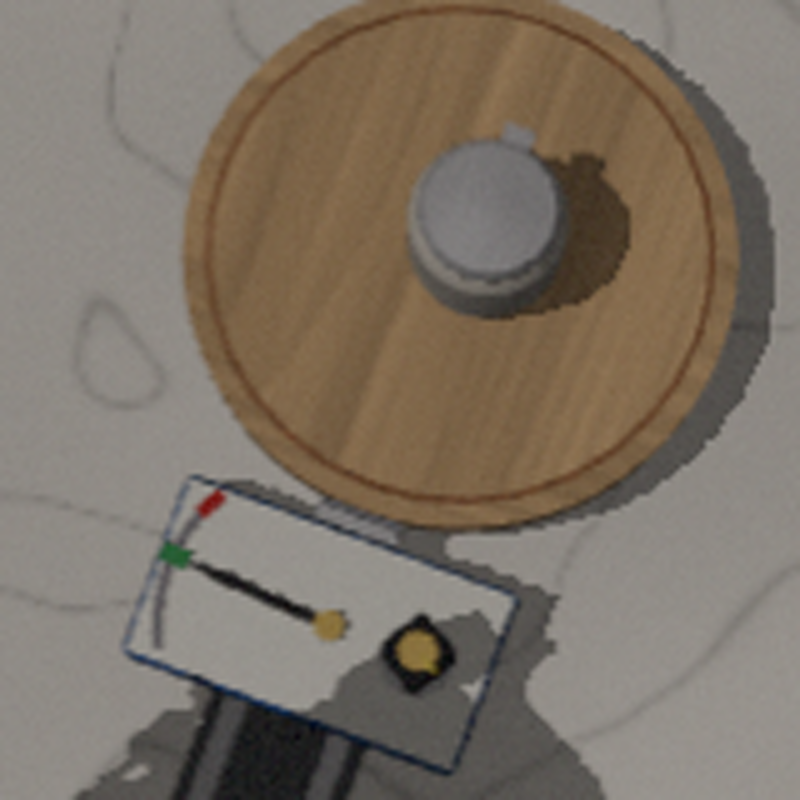

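The needle line from the pivot (329,625) through the tip (195,563) runs straight to the green mark (176,555). The shoe is on the rim, and the susan and jar haven't moved.

```bash
python3 -c "
from bench import ticket
print(ticket.close_job())"
```

```text
the job is handed in; nothing more can be done
None
```

The job is done and handed in at about 15.4 s of the 64 s allowed. The shoe is bearing on the rim, the needle points at the green mark, and the arm is clear of everything.

- **Carriage:** I held the largest brake's knob and slid the carriage about 33 mm. I stopped when the push rose from about 9 N to about 14 N, which puts roughly 5 N on the rim. After turning the knob, a test push of about 12 N moved the tool only about 0.2 mm, so the shoe was still bearing. There was no force check after letting go.
- **Knob:** I turned it about 2.1 rad clockwise. After release the needle is within about 0.01 rad of the green mark. It stayed well short of the red zone in every check.
- **Surroundings:** The fitted susan centre shifted by less than 1 mm, which is within the measuring error. The jar looks unmoved in the last crop, though the network's jar position differed by about 9 mm sideways, which I take as network error. I did not re-measure the kettle, decanter and grinder, but the arm never came near them.

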